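# Move the disk drive to the blow-off place and set the air valve

### The arm

A 7-joint arm with a two-finger parallel gripper is mounted at the origin on the work surface. World frame = base frame: x ahead of the robot, y to its left, z up, the work surface at z = 0. Lengths are in m, angles in rad, forces in N, time in s.
With the tool pointing down it reaches from about 0.35 to 0.9 m from the base axis. Payload 8.1 kg.
Tool frame: the origin (TCP) lies midway between the tips of the shut fingers; the grasp point (between the pads) lies 19 mm behind it (robot.tcp_to_grasp is the z of the grasp point in the tool frame, in m); z points along the fingers, y is the line along which they close (so a half turn about z gives the same grasp; the last joint's range is limited). The gripper opens to 92 mm and grips with 3 to 60 N. Pads are 19 mm wide; open, the fingers measure 130 mm over their backs; the gripper's body (75 mm by 190 mm) begins 47 mm behind the grasp point.
Start: joints at [-1.376, 0.434, 0.025, 1.573, -0.012, 1.134, -0.075], TCP at [0.183, 0.597, 0.193] pointing down, gripper open.
Joint ranges: [-2.62, 2.62], [-0.44, 2.09], [-1.27, 1.32], [0.08, 2.57], [-1.32, 4.46], [0.12, 2], [-2.74, 2.74]. Speed limits (rad/s): [2.22, 2.22, 3.01, 3.01, 3.14, 3.14, 3.14].

### API

Orientations are given as a unit quaternion [w, x, y, z].
In Python, from rig import robot, vision, hand_in gives the robot as it stands. The module is installed in compiled form; this text tells all that it offers.
- The arm moves only by the tool jog_arm, never from a script. Its argument "steps" is text: rows parted by semicolons, each of 5 numbers parted by spaces: the opening, from 0 (shut) to 1 (fully open), then the shift along the tool's x, y, z in cm, then the turn about the tool's z in degrees. A call has 1 to 8 rows; each row shifts and turns the commanded pose from where the row before left it, along the tool's axes as they then stand; what a row does not reach is not made up. A row lasts 1/10 s, in which the tool goes at most 50 mm and 8.59 degrees, less where a joint would pass 70% of its speed; a pose out of reach is approached as far as the arm can. A call is refused whole if a number of a shift passes 5 or a number of a turn 8.59, either way. A call with a gripper value outside its range is refused whole. The fingers move at their own pace and stop on an object; "force" is the grip in N (left out, the last holds). Time passes only in rows, so rows that do not move let the fingers close. It gives the time, the measured TCP pose, the force, the opening and the grip force at its end, in the units of the state.
- robot.get_state(): the state, without advancing time (a new reading comes with each control period).
- vision.capture(name): name is "scene" or "top" or "wrist"; returns (picture, depth): 400x640x3 uint8, blue, green, red; 400x640 float32, m along the optical axis (not along the pixel's ray), 0 where there is no reading.
- vision.get_calibration(name): a dict with "mtx" (3x3 intrinsics, pixels), "cam_to_world" (4x4, takes a point from camera to world coordinates). Camera axes: x right, y down, z forward; pixel columns grow to the right and rows downward; lengths in m; the calibration is good to about 2 mm. A picture is of the moment at which its call begins: read the wrist's pose just before it. get_calibration takes no time and is no camera call; for the wrist camera it gives the pose at the moment of the call.
- hand_in(): hands the job in; it is judged then, once.
The state is a dict: "t": time; "joint_positions": joint angles; "joint_velocities": joint speeds; "effort": joint torques, N m; "ee_pos": TCP position; "ee_rot": TCP orientation; "contact_force": force on the tool from outside, world axes, zero at the start; "moment": the same for the moment, N m; "opening": opening from 0.0 (shut) to 1.0 (fully open); "finger_force": force on a finger pad.
Only numpy, scipy, OpenCV 4.12 (cv2) and the standard library are available. Lean on these libraries where they do the work, as an engineer would, in place of code of your own. Each camera call takes 0.05 s, during which the arm holds its last target. There are 200 camera calls.

### The job

Slide the carrier with the open disk drive sideways along the bench, never lifting it, from the blue outline to sit squarely inside the yellow outline in front of the air nozzle, and let go of it. Then turn the air valve's blue wheel clockwise until it is fully closed against its stop, and back it off (anticlockwise) exactly two full turns. Finish still gripping the wheel's black crank handle there, holding the wheel still, and leave the other things on the bench where they are.

Things in the scene. Friction and masses are not known exactly. Their poses are not given: they have to be found in the camera images.
- carrier: loose aluminium plate, 190 (x) x 130 (y) x 8 mm, carrying an open grey disk drive (its top 34 mm up) under a steel strap across the middle (strap top 44 mm up); 0.45 to 0.85 kg, it slides with ordinary friction. Origin: centre of the underside, on the bench at z = 0; x along the length, y across, z up
- carrier_grip (a point): point to grip in the red block upright on the carrier's strap, over the carrier's centre: block 40 (x) x 18 (y) mm, from 44 to 84 mm above the bench; this point is 68 mm above the bench. Fingers close on it along the carrier's y
- mark_blue: flat outline of blue tape on the bench (no height), where the carrier stands at first; inside 210 (x) x 150 (y) mm. Origin: its centre, x along its length
- mark_yellow: flat outline of yellow tape on the bench (no height), the blow-off place; inside 210 (x) x 150 (y) mm. It may lie on either side (left or right) of the blue one, 15 to 22 cm away, a little turned. Origin: its centre, x along its length. The carrier's x must lie along it
- nozzle: fixed air nozzle on a round stand (56 mm wide, 106 mm high), 155 mm beyond the yellow outline's centre along that outline's x; its brass tip reaches 56 mm back towards the outline, 76 mm above the bench, clear of and above the carrier. Origin: centre of its foot
- wheel_axis (a point): on the vertical turning axis of the air valve's blue wheel, at mid height of the rim, 82 mm above the bench; rim radius 50 mm to its centre line, 12 mm thick, three spokes
- handle: black crank handle standing upright on the wheel's rim, 50 mm from the wheel's axis: a sleeve of diameter 20 mm, 50 mm tall, from 92 to 142 mm above the bench, that revolves freely on its pin, so a gripper that holds it need not turn as it goes round. Origin: centre of its lower end (92 mm above the bench); grip it about 30 mm above that. Its yaw means nothing
- wheel (a joint): angle of the valve wheel in rad: 0 = fully closed on its hard stop, growing anticlockwise seen from above as it opens (one turn 6.283, two turns 12.566; it goes on to 25); at first 1.3 to 5.0. The torque to turn it is about 0.12 N m (2.5 N at the handle), plus a little drag with speed; it stays where it is left. Where round the axis the handle stands when closed differs from start to start
- spool: bystander: white and steel spool, diameter 54, 44 mm high, loose; origin under its centre
- screwdriver: bystander: yellow-handled screwdriver lying on the bench on the left, about 200 mm long, loose
- cleaner: bystander: cleaner bottle, diameter 56, 130 mm high, loose, standing on the left; origin under its centre
- mug: bystander: blue mug, diameter 80, 90 mm high, loose, standing on the right near the robot; origin under its centre
- meter: bystander: yellow hand meter lying flat, 160 x 78 x 30 mm, loose, beyond the valve; origin under its centre
- screw_tray: bystander: grey open tray, 60 x 70 x 22 mm, loose, near the robot between valve and outlines; origin under its centre
There are look-alikes about, which are no part of the job. Leave any green look-alike of the part that bears wheel_axis alone.

How it is judged:
By the outcome, as a careful person would: the job done as asked, in the order asked, and still so for the second after the job is handed in, while the arm keeps its last pose, push and grip.
It also fails if it takes over 72 s, if anything falls off the work surface, if the arm or the gripper's body presses on something with over 40 N, if the wrist force passes 120 N, or if a joint passes its speed limit or range.

## Working session

There is one attempt and no reset: what is moved stays moved. The work goes in short steps, Python scripts to look and compute and a tool call to move; the robot and the scene stay as the last step left them, time stands still between calls to the robot, and variables do not carry over. Pictures are saved under pics/ and viewed, at most 10 in all, crops included, and the job is handed in when it is done.

Besides the shell and the picture viewer there is one more tool, called after "Emit:" as name(argument=value, ...), one argument or row to a line, values as JSON. jog_arm: Moves the arm, as the interface text tells. Its arguments: {"type":"object","properties":{"steps":{"type":"string"},"force":{"type":"number"}},"required":["steps"]}

```bash
mkdir -p pics
cat > h.py <<'E'
import numpy as np, cv2
from rig import robot, vision
from scipy.spatial.transform import Rotation as R
def cap(n):
    c=vision.get_calibration(n); p,d=vision.capture(n); return p,d,c['mtx'],c['cam_to_world']
def plane(u,v,K,T,z):
    r=T[:3,:3]@np.linalg.solve(K,[u,v,1.]); o=T[:3,3]; return o+r*(z-o[2])/r[2]
def cloud(d,K,T):
    v,u=np.mgrid[:d.shape[0],:d.shape[1]]; P=np.stack([(u-K[0,2])/K[0,0]*d,(v-K[1,2])/K[1,1]*d,d],-1)
    return P@T[:3,:3].T+T[:3,3]
E
python3 - <<'E'
from h import *
for n in('scene','top'):
    p,d,K,T=cap(n); cv2.imwrite(f'pics/{n}0.png',p); np.savez(f'{n}0',p=p,d=d,K=K,T=T); print(n,T.round(3).tolist(),K.round(1).tolist())
s=robot.get_state(); print(s['t'],s['ee_pos'],s['ee_rot'],s['opening'],robot.tcp_to_grasp)
E
```

```text
scene [[0.425, 0.604, -0.675, 1.263], [0.905, -0.272, 0.326, -0.355], [0.013, -0.749, -0.662, 0.796], [0.0, 0.0, 0.0, 1.0]] [[399.1, 0.0, 316.5], [0.0, 399.1, 196.6], [0.0, 0.0, 1.0]]
top [[-0.045, -0.978, 0.202, 0.27], [-0.999, 0.044, -0.007, 0.011], [-0.002, -0.202, -0.979, 1.437], [0.0, 0.0, 0.0, 1.0]] [[513.0, 0.0, 308.8], [0.0, 513.0, 198.2], [0.0, 0.0, 1.0]]
0.1 [0.18329009 0.59697599 0.19212361] [-3.68585460e-05  1.48393969e-01  9.88928063e-01 -7.16893632e-04] 1.000851673284471 -0.0188
```

View pics/top0.png

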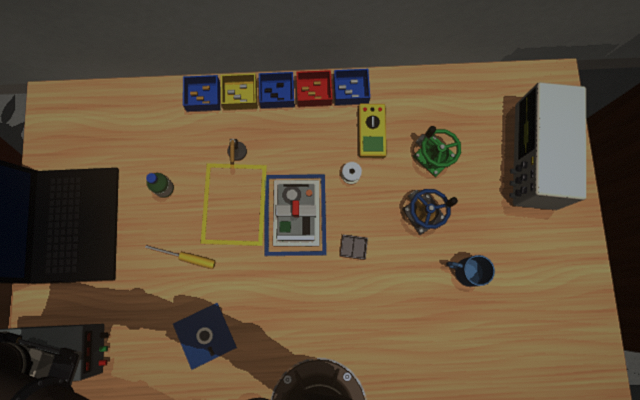

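View pics/scene0.png

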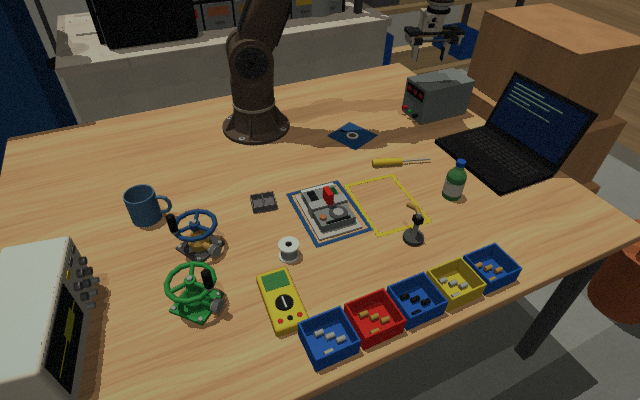

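The top view shows the carrier in the blue outline at (295,215), its red block at (295,208), and the yellow outline at (235,204) with the nozzle at (237,150). The blue wheel is at (428,209) with its black handle at (452,202).

Look-alikes:
- Red block (295,208) could be taken for the red bin (313,85).
- Blue wheel (428,209) could be taken for the green wheel (438,150).
- Yellow outline (235,204) could be taken for the yellow bin (238,90) or the meter (372,130).

By the description I choose the block, the blue wheel and the yellow outline.

Run:
```python
from h import *
f=np.load('top0.npz'); p,d,K,T=[f[k] for k in 'pdKT']
hsv=cv2.cvtColor(p,cv2.COLOR_BGR2HSV)
def m(lo,hi,box):
    x0,y0,x1,y1=box; q=cv2.inRange(hsv,np.array(lo),np.array(hi)); o=np.zeros_like(q); o[y0:y1,x0:x1]=q[y0:y1,x0:x1]; return o
def rect(mask,z):
    v,u=np.nonzero(mask); P=np.array([plane(a,b,K,T,z)[:2] for a,b in zip(u,v)]).astype(np.float32)
    return cv2.minAreaRect(P*1000),len(P)
print('yellow',rect(m((24,120,90),(35,255,255),(195,158,269,250)),0))
print('blue',rect(m((105,110,40),(125,255,255),(258,168,332,262)),0))
C=cloud(d,K,T)
r=m((0,150,80),(6,255,255),(280,190,310,225))|m((174,150,80),(180,255,255),(280,190,310,225))
Q=C[r>0]; print('red',len(Q),Q[:,2].min(),Q[:,2].max()); t=(r>0)&(C[...,2]>.076); print(rect(t,0.084),C[t].mean(0))
w=m((100,120,30),(125,255,255),(398,180,462,235)); w2=(w>0)&(C[...,2]>.07)&(C[...,2]<.1)
v,u=np.nonzero(w2); P=np.array([plane(a,b,K,T,.086)[:2] for a,b in zip(u,v)]); A=np.c_[2*P,np.ones(len(P))]
c,rr=cv2.minEnclosingCircle((P*1000).astype(np.float32)); print('wheel',c,rr)
k=(C[...,2]>.115)&(C[...,2]<.16); k[:180]=0;k[235:]=0;k[:,:395]=0;k[:,470:]=0
print('handle',k.sum(),C[k].mean(0),C[k][:,2].max())
for n,(x0,y0,x1,y1),z in (('noz',(222,130,255,170),.02),):
    b=np.zeros(k.shape,bool); b[y0:y1,x0:x1]=1; b&=C[...,2]>z; print(n,C[b].mean(0),C[b].min(0),C[b].max(0))
h=cv2.hconcat([cv2.resize(p[155:265,195:335],None,fx=3,fy=3),cv2.resize(p[155:265,390:475],None,fx=3,fy=3)]); cv2.imwrite('pics/crop1.png',h)
```

```text
yellow (((560.2959594726562, 215.16854858398438), (173.62635803222656, 234.65589904785156), 85.4898681640625), 1059)
blue (((522.1036987304688, 41.980873107910156), (170.63720703125, 227.69129943847656), 87.43463897705078), 741)
red 97 0.031223495133197554 0.08969567062865025
(((524.7276611328125, 39.16031265258789), (16.107866287231445, 35.524879455566406), 87.6864242553711), 93) [0.52445447 0.0387565  0.0831062 ]
wheel (506.521484375, -322.1402282714844) 52.86941909790039
handle 66 [ 0.51366393 -0.36852365  0.13506709] 0.14571398607808939
noz [0.68330234 0.19675571 0.12547345] [0.27015002 0.01128981 0.0200834 ] [0.72523038 0.21400591 1.43656159]
```

View pics/crop1.png

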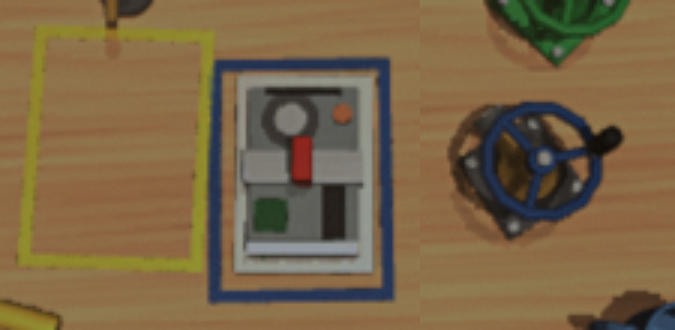

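The crop confirms the choices: red block on the strap, yellow outline with the nozzle at its top, and the blue wheel with its black handle to the right. Next I move above the carrier.

Emit:
jog_arm(
  steps="1 0 0 0 -7.35; 1 0 0 0 -7.35; 1 -2.7 -4.1 0 0; 1 -2.7 -4.1 0 0; 1 -2.7 -4.1 0 0; 1 -2.7 -4.1 0 0; 1 -2.7 -4.1 0 0; 1 -2.7 -4.1 0 0",
  force=25,
)

```text
t: 0.9
ee_pos: [0.3357, 0.343, 0.1927]
ee_rot: [-0.0, 0.021, 1.0, -0.0]
contact_force: [1.8, 0.2, -0.5]
opening: 0.994
finger_force: 0.0
```

Emit:
jog_arm(
  steps="1 -2.5 -3.7 0 0; 1 -2.5 -3.7 0 0; 1 -2.5 -3.7 0 0; 1 -2.5 -3.7 0 0; 1 -2.5 -3.7 0 0; 1 -2.5 -3.7 0 0; 1 -2.5 -3.7 0 0; 1 -2.5 -3.7 0 0",
)

```text
t: 1.7
ee_pos: [0.5232, 0.0394, 0.1927]
ee_rot: [-0.0, 0.021, 1.0, 0.0]
contact_force: [0.8, 1.0, 0.1]
opening: 1.001
finger_force: 0.0
```

```bash
cat >> h.py <<'E'
def to(x,y,z,yaw_y):
    """print shift (cm) in the tool axes (at the wanted yaw) and turn (deg) to TCP x,y,z with tool y along yaw_y deg"""
    s=robot.get_state(); q=s['ee_rot']; M=R.from_quat([q[1],q[2],q[3],q[0]]).as_matrix()
    cur=np.degrees(np.arctan2(M[1,1],M[0,1])); a=np.radians(yaw_y)
    D=np.array([x,y,z])-s['ee_pos']; Y=np.array([np.cos(a),np.sin(a),0]); X=np.cross(Y,[0,0,-1])
    print('t',round(s['t'],2),'pos',s['ee_pos'].round(4),'yawY',round(cur,2),'tilt',M[:,2].round(3),'f',np.round(s['contact_force'],1),'open',round(s['opening'],3))
    print('shift cm',(np.array([D@X,D@Y,-D[2]])*100).round(2),'turn',round(-(yaw_y-cur),2))
E
python3 - <<'E'
from h import *
to(.5245,.039,.049,87.7)
p,d,K,T=cap('wrist'); cv2.imwrite('pics/wrist1.png',p)
hsv=cv2.cvtColor(p,cv2.COLOR_BGR2HSV); r=cv2.inRange(hsv,(0,150,60),(6,255,255))|cv2.inRange(hsv,(174,150,60),(180,255,255))
C=cloud(d,K,T); t=(r>0)&(C[...,2]>.078)&(C[...,2]<.092)
v,u=np.nonzero(t); P=np.array([plane(a,b,K,T,.084)[:2] for a,b in zip(u,v)]); print(len(P),cv2.minAreaRect((P*1000).astype(np.float32)))
E
```

```text
t 1.7 pos [0.5232 0.0394 0.1927] yawY 87.65 tilt [-0.  0. -1.] f [0.8 1.  0.1] open 1.001
shift cm [-0.13 -0.03 14.37] turn -0.05
845 ((525.8470458984375, 36.7271728515625), (17.015743255615234, 39.683040618896484), 86.13410949707031)
```

View pics/wrist1.png

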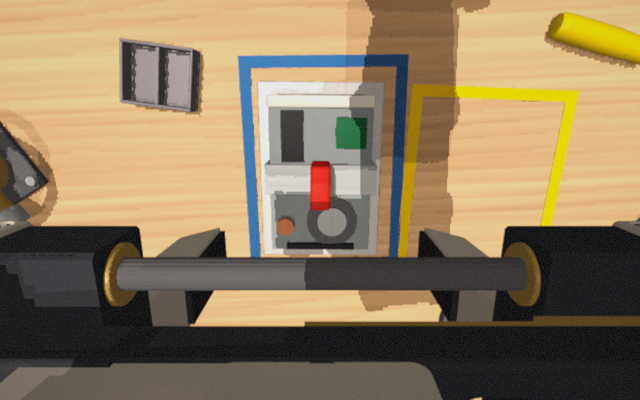

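The wrist view shows the block at (320,185), well inside the opening, with the yellow outline to the right. I descend and grip.

Emit:
jog_arm(
  steps="1 -0.25 -0.25 3 0.7; 1 0 0 3 0; 1 0 0 3 0; 1 0 0 2.5 0; 1 0 0 1.8 0; 1 0 0 1 0; 1 0 0 0 0; 0.15 0 0 0 0",
)

```text
t: 2.55
ee_pos: [0.5255, 0.0385, 0.0504]
ee_rot: [0.0, 0.027, 1.0, 0.0]
contact_force: [0.4, -0.4, 0.3]
opening: 0.953
finger_force: 0.0
```

Emit:
jog_arm(
  steps="0 0 0 0 0; 0 0 0 0 0; 0 0 0 0 0; 0 0 0 0 0; 0 0 0 0 0; 0 0 0 0 0",
  force=25,
)

```text
t: 3.15
ee_pos: [0.5251, 0.0384, 0.0499]
ee_rot: [0.0, 0.027, 1.0, 0.0]
contact_force: [0.2, -0.5, 0.1]
opening: 0.441
finger_force: 0.0
```

Run:
```python
from h import *
to(.5603,.2152,.049,85.5)
```

```text
t 3.15 pos [0.5251 0.0384 0.0499] yawY 86.94 tilt [ 0.  0. -1.] f [ 0.2 -0.5  0.1] open 0.441
shift cm [-2.12 17.9   0.09] turn 1.44
```

Emit:
jog_arm(
  steps="0 0 0 0 0; 0 0 0 0 0; 0 0 0 0 0; 0 0 0 0 0; 0 0 0 0 0; 0 0 0 0 0; 0 0 0 0 0",
)

```text
t: 3.85
ee_pos: [0.5259, 0.0385, 0.0504]
ee_rot: [0.001, 0.027, 1.0, 0.0]
contact_force: [-0.9, -0.7, 5.7]
opening: 0.005
finger_force: 2.9
```

Run:
```python
from h import *
to(.5603,.2152,.049,85.5)
p,d,K,T=cap('wrist'); cv2.imwrite('pics/wrist2.png',p)
```

```text
t 3.85 pos [0.5259 0.0385 0.0504] yawY 86.93 tilt [ 0.001  0.    -1.   ] f [-0.9 -0.7  5.7] open 0.005
shift cm [-2.04 17.89  0.14] turn 1.43
```

View pics/wrist2.png

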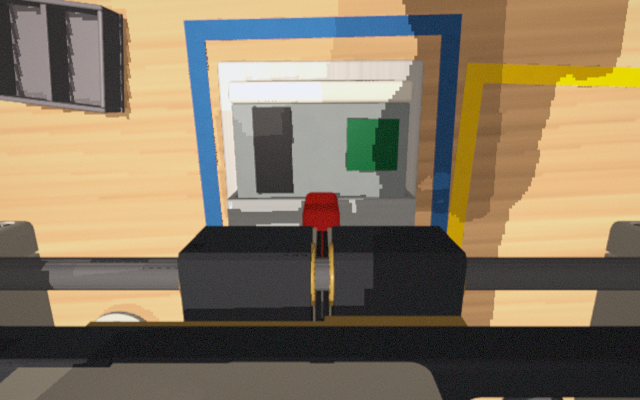

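The fingers look nearly shut (gap at (322,260)) while the red block shows at (321,210), so the grip may have missed. I check from the scene camera.

Run:
```python
from h import *
p,d,K,T=cap('scene'); cv2.imwrite('pics/s2.png',cv2.resize(p[110:260,230:430],None,fx=4,fy=4))
hsv=cv2.cvtColor(p,cv2.COLOR_BGR2HSV); r=cv2.inRange(hsv,(0,150,60),(6,255,255))|cv2.inRange(hsv,(174,150,60),(180,255,255))
r[:150]=0; r[260:]=0; C=cloud(d,K,T)[r>0]; print(len(C),C.min(0),C.max(0),np.median(C,0))
s=robot.get_state(); print(s['finger_force'],s['opening'],s['joint_positions'])
w,d,K,T=cap('wrist'); hsv=cv2.cvtColor(w,cv2.COLOR_BGR2HSV); r=cv2.inRange(hsv,(0,150,60),(6,255,255)); C=cloud(d,K,T)
print(np.percentile(C[r>0],[2,50,98],axis=0).round(3).tolist()); print('finger top',C[240,260],C[300,260],C[260,322])
```

```text
125 [ 0.5094609  -0.35518776 -0.38588195] [1.26288624 1.22776676 0.7957222 ] [0.54196782 0.02916063 0.06939867]
2.9006734941503964 0.0032116185367058684 [-0.36156218  0.45134703  0.2509488   1.98712303 -0.16505591  0.72073988
  1.50669014]
[[0.506, 0.03, 0.05], [0.508, 0.038, 0.083], [0.517, 0.046, 0.097]]
finger top [0.488798   0.02503927 0.16555859] [0.49919421 0.02549855 0.17431408] [0.49496869 0.03911967 0.16474353]
```

View pics/s2.png

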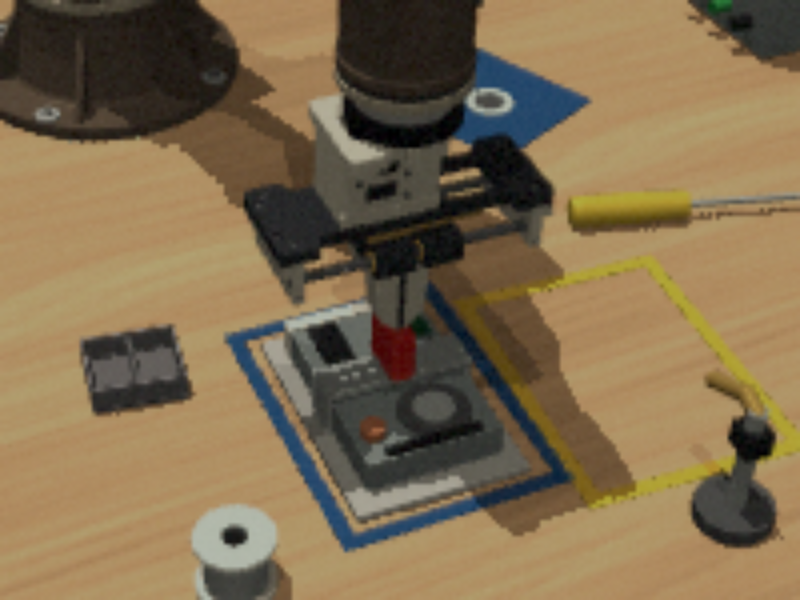

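Emit:
jog_arm(
  steps="0 0 0 0 0; 0 0 0 0 0; 0 0 0 0 0",
  force=25,
)

```text
t: 4.3
ee_pos: [0.5259, 0.0385, 0.0504]
ee_rot: [0.001, 0.027, 1.0, 0.0]
contact_force: [-0.3, 1.3, 4.7]
opening: 0.001
finger_force: 2.9
```

Run:
```python
from h import *
p,d,K,T=cap('scene'); C=cloud(d,K,T); hsv=cv2.cvtColor(p,cv2.COLOR_BGR2HSV)
Ti=np.linalg.inv(T)
def proj(P):
    c=Ti@np.r_[P,1]; return (K@c[:3]/c[2])[:2].round(1)
for z in (.05,.069,.084,.1,.12): print(z,proj([.526,.0385,z]))
for r in range(176,210,3): print(r,[(tuple((C[r,c]*1000).astype(int)),tuple(p[r,c].tolist())) for c in range(320,340,4)])
```

```text
0.05 [328.5 199. ]
0.069 [328.7 193.9]
0.084 [328.9 189.8]
0.1 [329.1 185.3]
0.12 [329.4 179.6]
176 [((np.int64(551), np.int64(-2), np.int64(164)), (43, 46, 45)), ((np.int64(558), np.int64(5), np.int64(167)), (19, 15, 20)), ((np.int64(559), np.int64(16), np.int64(163)), (12, 14, 12)), ((np.int64(561), np.int64(26), np.int64(161)), (9, 11, 8)), ((np.int64(559), np.int64(39), np.int64(156)), (20, 18, 17))]
179 [((np.int64(382), np.int64(81), np.int64(1)), (82, 123, 157)), ((np.int64(559), np.int64(5), np.int64(157)), (20, 19, 15)), ((np.int64(534), np.int64(29), np.int64(131)), (64, 74, 80)), ((np.int64(534), np.int64(41), np.int64(127)), (67, 77, 83)), ((np.int64(536), np.int64(52), np.int64(125)), (64, 78, 82))]
182 [((np.int64(392), np.int64(76), np.int64(-1)), (86, 127, 163)), ((np.int64(533), np.int64(18), np.int64(124)), (74, 87, 92)), ((np.int64(535), np.int64(29), np.int64(121)), (68, 78, 83)), ((np.int64(534), np.int64(42), np.int64(116)), (65, 78, 81)), ((np.int64(534), np.int64(54), np.int64(112)), (59, 67, 67))]
185 [((np.int64(445), np.int64(50), np.int64(36)), (119, 119, 
[... 2034 characters left out ...]
(50)), (19, 25, 86)), ((np.int64(540), np.int64(54), np.int64(41)), (65, 66, 67))]
206 [((np.int64(537), np.int64(6), np.int64(44)), (78, 84, 86)), ((np.int64(540), np.int64(17), np.int64(43)), (68, 74, 73)), ((np.int64(536), np.int64(32), np.int64(34)), (36, 39, 38)), ((np.int64(539), np.int64(43), np.int64(32)), (45, 50, 45)), ((np.int64(545), np.int64(53), np.int64(34)), (30, 36, 37))]
209 [((np.int64(537), np.int64(6), np.int64(33)), (63, 67, 63)), ((np.int64(543), np.int64(16), np.int64(34)), (65, 70, 67)), ((np.int64(548), np.int64(26), np.int64(35)), (65, 70, 67)), ((np.int64(555), np.int64(34), np.int64(38)), (36, 39, 40)), ((np.int64(562), np.int64(44), np.int64(40)), (79, 86, 87))]
```

The depth shows the shut finger tips ending at z≈0.087, on top of the block, although the reported TCP z is 0.050. So the real tips are about 36 mm above the reported TCP. I open up and check the tip height before lowering.

Emit:
jog_arm(
  steps="1 0 0 -0.3 0; 1 0 0 0 0; 1 0 0 0 0; 1 0 0 0 0; 1 0 0 0 0; 1 0 0 0 0; 1 0 0 0 0; 1 0 0 0 0",
)

```text
t: 5.15
ee_pos: [0.5251, 0.0384, 0.0528]
ee_rot: [-0.0, 0.027, 1.0, 0.0]
contact_force: [0.6, -0.2, 0.4]
opening: 0.651
finger_force: 0.0
```

Run:
```python
from h import *
s=robot.get_state(); print(s['opening'],s['contact_force'],s['ee_pos'])
p,d,K,T=cap('scene'); C=cloud(d,K,T)
e=s['ee_pos']; b=(abs(C[...,0]-e[0])<.022)&(abs(C[...,1]-e[1])<.075)&(C[...,2]>.047)&(C[...,2]<.13)
hs=cv2.cvtColor(p,cv2.COLOR_BGR2HSV); b&=hs[...,1]<110
for y in np.arange(-.04,.12,.005):
    q=C[b&(abs(C[...,1]-y)<.0025)]
    if len(q)>1: print(round(y,3),len(q),q[:,2].min().round(3),q[:,2].max().round(3))
c=vision.get_calibration('wrist')['cam_to_world']; print(c.round(3).tolist())
```

```text
0.6507713323427281 [ 0.56214128 -0.20732694  0.40291752] [0.52509653 0.03839571 0.05280516]
-0.015 2 0.123 0.126
-0.01 33 0.101 0.13
-0.005 18 0.095 0.129
-0.0 22 0.091 0.127
0.005 13 0.047 0.128
0.065 33 0.047 0.125
0.07 27 0.086 0.129
0.075 15 0.093 0.128
0.08 15 0.101 0.129
0.085 5 0.047 0.129
[[0.054, 0.968, 0.247, 0.459], [0.999, -0.052, -0.013, 0.041], [0.001, 0.247, -0.969, 0.245], [0.0, 0.0, 0.0, 1.0]]
```

Confirmed: the tips are at 0.087 when the TCP reads 0.053, an offset of about 35 mm. I lower by that much and grip.

Emit:
jog_arm(
  steps="1 0 -0.1 1 0; 1 0 0 1 0; 1 0 0 0.8 0; 1 0 0 0.5 0; 1 0 0 0.3 0; 0 0 0 0 0; 0 0 0 0 0; 0 0 0 0 0",
)

```text
t: 6.0
ee_pos: [0.5254, 0.0374, 0.0171]
ee_rot: [0.0, 0.027, 1.0, 0.0]
contact_force: [0.0, 0.6, -1.1]
opening: 0.788
finger_force: 0.0
```

Emit:
jog_arm(
  steps="0 0 0 0 0; 0 0 0 0 0; 0 0 0 0 0; 0 0 0 0 0; 0 0 0 0 0; 0 0 0 0 0; 0 0 0 0 0; 0 0 0 0 0",
)

```text
t: 6.8
ee_pos: [0.5251, 0.0376, 0.0168]
ee_rot: [0.0, 0.027, 1.0, 0.0]
contact_force: [-0.4, 0.7, -0.1]
opening: 0.193
finger_force: 25.0
```

Gripped: opening 0.193 matches the 18 mm block. I slide it over.

Emit:
jog_arm(
  steps="0 -0.05 0.5 0 0.2; 0 -0.1 1 0 0.2; 0 -0.15 1.2 0 0.2; 0 -0.15 1.2 0 0.2; 0 -0.15 1.2 0 0.2; 0 -0.15 1.2 0 0.2; 0 -0.15 1.2 0 0.2; 0 -0.15 1.2 0 0",
)

```text
t: 7.6
ee_pos: [0.5413, 0.1224, 0.0169]
ee_rot: [-0.0, 0.04, 0.999, -0.001]
contact_force: [-1.2, -5.8, 3.2]
opening: 0.193
finger_force: 25.0
```

Emit:
jog_arm(
  steps="0 -0.15 1.2 0 0; 0 -0.15 1.2 0 0; 0 -0.15 1.2 0 0; 0 -0.15 1.2 0 0; 0 -0.15 1.2 0 0; 0 -0.15 1.2 0 0; 0 -0.1 1 0 0; 0 -0.1 0.8 0 0",
)

```text
t: 8.4
ee_pos: [0.5594, 0.2112, 0.0169]
ee_rot: [-0.0, 0.04, 0.999, -0.001]
contact_force: [-1.9, -7.4, 5.3]
opening: 0.196
finger_force: 25.0
```

```bash
cat > chk.py <<'E'
from h import *
p,d,K,T=cap('wrist'); cv2.imwrite('pics/wrist3.png',p)
to(.5603,.2152,.0168,85.5)
p,d,K,T=cap('scene'); cv2.imwrite('pics/s3.png',cv2.resize(p[150:260,290:450],None,fx=5,fy=5))
E
python3 chk.py
```

```text
t 8.45 pos [0.5595 0.2132 0.0169] yawY 85.54 tilt [ 0.    -0.001 -1.   ] f [-0.5 -3.7  3.9] open 0.195
shift cm [-0.06  0.21  0.01] turn 0.04
```

View pics/s3.png

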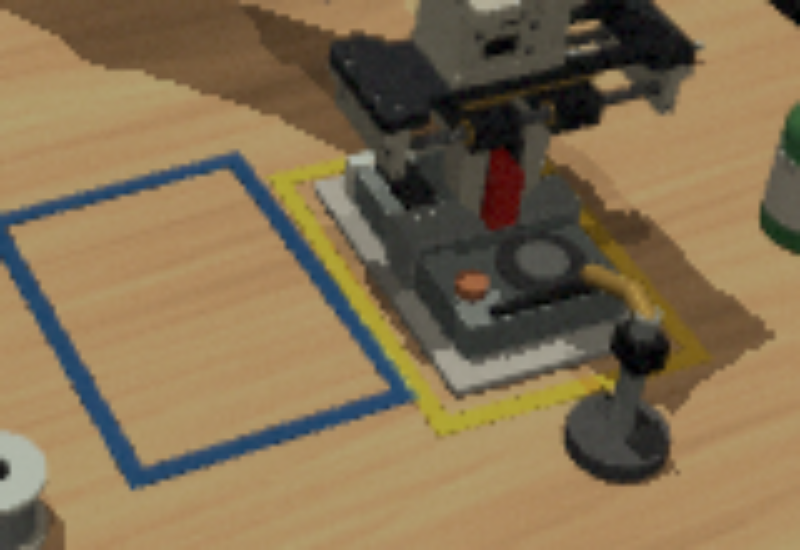

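The scene shows the carrier inside the yellow outline with an even gap at the blue side. I make a small nudge, let go and rise.

Emit:
jog_arm(
  steps="0 -0.05 0.1 0 0; 0 0 0 0 0; 1 0 0 0 0; 1 0 0 0 0; 1 0 0 0 0; 1 0 0 0 0; 1 0 0 0 0; 1 0 0 0 0",
)

```text
t: 9.3
ee_pos: [0.5599, 0.2133, 0.0168]
ee_rot: [0.0, 0.039, 0.999, 0.0]
contact_force: [-0.3, 0.3, -0.2]
opening: 0.666
finger_force: 0.0
```

Emit:
jog_arm(
  steps="1 0 0 -1 0; 1 0 0 -3 0; 1 0 0 -4 0; 1 0 0 -4 0; 1 0 0 -4 0; 1 0 0 -2 0; 1 0 0 0 0",
)

```text
t: 10.0
ee_pos: [0.5619, 0.2139, 0.2012]
ee_rot: [0.003, 0.039, 0.999, 0.002]
contact_force: [0.9, -0.1, -0.4]
opening: 0.999
finger_force: 0.0
```

Run:
```python
from h import *
to(.5603,.2152,.0168,85.5)
p,d,K,T=cap('wrist'); C=cloud(d,K,T); cv2.imwrite('pics/wrist4.png',p)
hsv=cv2.cvtColor(p,cv2.COLOR_BGR2HSV)
r=cv2.inRange(hsv,(0,150,50),(6,255,255)); t=(r>0)&(C[...,2]>.078)&(C[...,2]<.09)
print('red',cv2.minAreaRect((C[t][:,:2]*1000).astype(np.float32)))
y=cv2.inRange(hsv,(24,120,70),(35,255,255))>0; y&=abs(C[...,2])<.006
Y=C[y][:,:2]; a=np.radians(-4.5); B=np.array([[np.cos(a),np.sin(a)],[-np.sin(a),np.cos(a)]])
L=(Y-[.5603,.2152])@B.T*1000
pl=(C[...,2]>.006)&(C[...,2]<.011)&(hsv[...,1]<90); P=(C[pl][:,:2]-[.5603,.2152])@B.T*1000
for n,Q in(('tape',L),('plate',P)):
    for lo in(-90,-60,-30,0):
        s=Q[(Q[:,0]>lo)&(Q[:,0]<lo+30)]; s1=s[(s[:,1]<0)&(s[:,1]>-100)][:,1]; s2=s[(s[:,1]>0)&(s[:,1]<100)][:,1]
        print(n,lo,[np.percentile(v,[3,97]).round(1) if len(v)>5 else None for v in(s1,s2)])
    s=Q[(abs(Q[:,1])<45)&(Q[:,0]<-60)&(Q[:,0]>-130)][:,0]; print(n,'x-',np.percentile(s,[3,97]).round(1) if len(s)>5 else None)
```

```text
t 10.0 pos [0.5619 0.2139 0.2012] yawY 85.52 tilt [ 0.006  0.003 -1.   ] f [ 0.9 -0.1 -0.4] open 0.999
shift cm [ 0.17  0.11 18.44] turn 0.02
red ((560.699951171875, 211.9495849609375), (16.352258682250977, 39.61450958251953), 85.75313568115234)
tape -90 [array([-88.7, -76.8]), array([77.8, 85.2])]
tape -60 [array([-88.6, -76.9]), array([80.2, 84.9])]
tape -30 [array([-88.4, -76.9]), array([74.5, 83.8])]
tape 0 [array([-88.3, -77. ]), array([75.3, 83.5])]
tape x- [-115.6 -104.7]
plate -90 [array([-67.2,  -3. ]), array([ 2.2, 60.5])]
plate -60 [array([-67.7, -58.2]), array([51.5, 61.1])]
plate -30 [array([-67.8, -58.4]), array([52. , 61.4])]
plate 0 [array([-67.8, -58.1]), array([51.8, 61.4])]
plate x- [-93.2 -82.3]
```

View pics/wrist4.png

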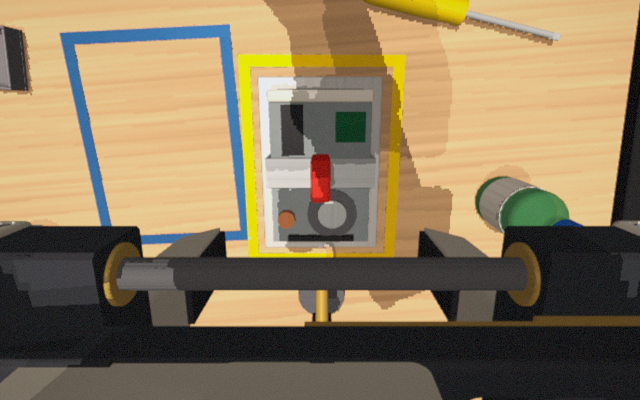

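The wrist view shows the carrier (320,165) squarely inside the yellow outline with gaps of about 9 to 14 mm all round, released. Next is the valve.

Emit:
jog_arm(
  steps="1 0 0 0 -4.5; 1 0.4 -3 0 0; 1 0.4 -4.5 0 0; 1 0.4 -4.5 0 0; 1 0.4 -4.5 0 0; 1 0.4 -4.5 0 0; 1 0.4 -4.5 0 0; 1 0.4 -4.5 0 0",
)

```text
t: 10.85
ee_pos: [0.5308, -0.0883, 0.1958]
ee_rot: [-0.001, -0.0, 1.0, 0.0]
contact_force: [1.2, -0.2, -0.6]
opening: 1.0
finger_force: 0.0
```

Emit:
jog_arm(
  steps="1 0.4 -4.5 0 0; 1 0.4 -4.5 0 0; 1 0.4 -4.5 0 0; 1 0.4 -4.5 0 0; 1 0.4 -4 0 0; 1 0.4 -3 0 0; 1 0 0 0 0; 1 0 0 0 0",
  force=30,
)

```text
t: 11.65
ee_pos: [0.5073, -0.3368, 0.1955]
ee_rot: [-0.001, 0.001, 1.0, 0.001]
contact_force: [0.2, -0.2, 0.2]
opening: 1.002
finger_force: 0.0
```

Run:
```python
from h import *
to(.514,-.369,.068,90)
p,d,K,T=cap('wrist'); C=cloud(d,K,T); cv2.imwrite('pics/wrist5.png',p)
hsv=cv2.cvtColor(p,cv2.COLOR_BGR2HSV); ok=(d>0.08)&(abs(C[...,0]-.51)<.09)&(abs(C[...,1]+.33)<.1)
w=(cv2.inRange(hsv,(100,110,25),(125,255,255))>0)&(C[...,2]>.07)&(C[...,2]<.098)&ok
v,u=np.nonzero(w); P=np.array([plane(a,b,K,T,.088)[:2] for a,b in zip(u,v)]); print('wheel',len(P),cv2.minEnclosingCircle((P*1000).astype(np.float32)))
hull=cv2.convexHull((P*1000).astype(np.float32)).reshape(-1,2); print(cv2.fitEllipse(hull))
h=(C[...,2]>.136)&(C[...,2]<.15)&ok&(p.max(2)<90); Q=C[h]; print('handle',len(Q),np.percentile(Q,[3,50,97],axis=0).round(4).tolist(),cv2.minEnclosingCircle((Q[:,:2]*1000).astype(np.float32)))
f=np.load('top0.npz'); D=cloud(f['d'],f['K'],f['T'])[80:215,505:590]; q=D[D[...,2]>.08]; print('scope min x,y,max z',q.min(0),q.max(0))
```

```text
t 11.65 pos [ 0.5073 -0.3368  0.1955] yawY 89.93 tilt [-0.002  0.001 -1.   ] f [ 0.2 -0.2  0.2] open 1.002
shift cm [-0.67 -3.22 12.75] turn -0.07
wheel 5395 ((506.1618347167969, -324.5927429199219), 54.080833435058594)
((506.1654357910156, -324.4707336425781), (106.67293548583984, 107.03710174560547), 83.35481262207031)
handle 496 [[0.5071, -0.381, 0.1377], [0.5143, -0.373, 0.1418], [0.5223, -0.3653, 0.1435]] ((515.0214233398438, -373.0137634277344), 9.540170669555664)
scope min x,y,max z [ 0.27015002 -0.74417697  0.08000459] [0.81947311 0.01128981 1.43656159]
```

View pics/wrist5.png

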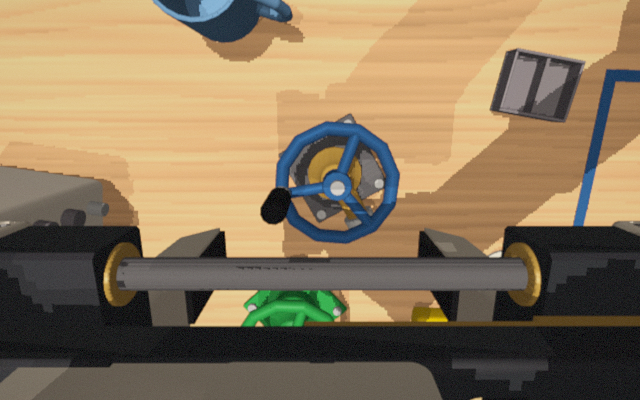

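The wrist view shows the blue wheel at (337,183) and its black handle at (275,206). The green one is far below, and the oscilloscope is at the left (100,200), so I check that clearance.

Run:
```python
from h import *
p,d,K,T=cap('wrist'); C=cloud(d,K,T)
q=C[165:222,:112].reshape(-1,3); q=q[(q[:,2]>.03)&(q[:,2]<.35)]; print('scope',q.min(0),q.max(0))
f=np.load('top0.npz'); D=cloud(f['d'],f['K'],f['T'])[80:215,505:590].reshape(-1,3); q=D[(D[:,2]>.05)&(D[:,2]<.5)]; print(np.percentile(q,[1,99],axis=0))
to(.515,-.373,.068,90)
```

```text
scope [ 0.47110031 -0.66349162  0.03000103] [ 0.55856825 -0.41622585  0.29910149]
[[ 0.50021165 -0.72950253  0.05615202]
 [ 0.80938911 -0.56851783  0.1723592 ]]
t 11.75 pos [ 0.5083 -0.335   0.1959] yawY 90.12 tilt [-0.001  0.002 -1.   ] f [ 0.2  0.3 -1. ] open 1.003
shift cm [-0.67 -3.8  12.79] turn 0.12
```

Emit:
jog_arm(
  steps="0.5 -0.35 -1.9 0 0; 0.5 -0.3 -1.9 0 0; 0.5 0 0 2 0; 0.5 0 0 2 0; 0.5 0 0 0 0; 0.5 0 0 0 0; 0.5 0 0 0 0; 0.5 0 0 0 0",
)

```text
t: 12.55
ee_pos: [0.5154, -0.3747, 0.158]
ee_rot: [0.001, -0.001, 1.0, -0.0]
contact_force: [0.5, -0.2, 0.9]
opening: 0.499
finger_force: 0.0
```

Run:
```python
from h import *
p,d,K,T=cap('wrist'); C=cloud(d,K,T)
ok=(d>0.05)&(abs(C[...,0]-.515)<.03)&(abs(C[...,1]+.373)<.03)&(C[...,2]>.134)&(C[...,2]<.15)&(p.max(2)<90); Q=C[ok]
print(len(Q),cv2.minEnclosingCircle((Q[:,:2]*1000).astype(np.float32)),np.median(Q,0))
q=C[(abs(C[...,0]-.506)<.012)&(abs(C[...,1]+.3245)<.012)&(C[...,2]>.04)&(C[...,2]<.13)]; print('hub',np.percentile(q[:,2],[50,98]) if len(q) else 0)
to(.515,-.373,.071,90)
```

```text
736 ((515.5306396484375, -373.59698486328125), 9.867342948913574) [ 0.5140305  -0.37368331  0.14179198]
hub [0.09026921 0.09732022]
t 12.6 pos [ 0.5153 -0.3748  0.1578] yawY 90.05 tilt [ 0.001 -0.001 -1.   ] f [-0.4 -0.2  0.7] open 0.498
shift cm [0.03 0.18 8.68] turn 0.05
```

Emit:
jog_arm(
  steps="0.5 0 0.1 3 0; 0.5 0 0 3 0; 0.5 0 0 1.7 0; 0.5 0 0 1 0; 0 0 0 0 0; 0 0 0 0 0; 0 0 0 0 0; 0 0 0 0 0",
  force=30,
)

```text
t: 13.4
ee_pos: [0.5154, -0.3729, 0.0709]
ee_rot: [0.001, -0.0, 1.0, 0.001]
contact_force: [-2.3, 2.3, 11.3]
opening: 0.211
finger_force: 30.0
```

Emit:
jog_arm(
  steps="0 0 0 0 0; 0 0 0 0 0; 0 0 0 0 0",
)

```text
t: 13.7
ee_pos: [0.5155, -0.373, 0.071]
ee_rot: [0.001, -0.001, 1.0, 0.0]
contact_force: [-0.3, 2.8, 4.7]
opening: 0.21
finger_force: 30.0
```

Gripped the handle (opening 0.21, 19.4 mm). I write a helper for the arc rows.

```bash
cat > arc.py <<'E'
import sys, numpy as np
a0,st,n=map(float,sys.argv[1:4]); c=np.array([.5062,-.3245]); r=.0497
A=np.radians(a0+st*np.arange(int(n)+1)); P=np.round(np.c_[-np.cos(A),np.sin(A)]*r*100,2)
print('; '.join('0 %.2f %.2f 0 0'%tuple(v) for v in np.diff(P,axis=0)))
E
cat > st.py <<'E'
from h import *
s=robot.get_state(); D=s['ee_pos'][:2]-[.5062,-.3245]; a=np.arctan2(D[1],D[0]); f=s['contact_force']
print('t',round(s['t'],2),'ang',np.degrees(a).round(1),'r',(np.hypot(*D)*1000).round(1),'tang(ccw+)',(f[1]*np.cos(a)-f[0]*np.sin(a)).round(1),'rad',(f[0]*np.cos(a)+f[1]*np.sin(a)).round(1),'z',f[2].round(1),s['opening'])
E
python3 arc.py -79 -14 5; python3 arc.py -149 -7 36
```

```text
0 1.21 -0.08 0 0; 0 1.19 0.21 0 0; 0 1.11 0.49 0 0; 0 0.95 0.75 0 0; 0 0.75 0.95 0 0
0 0.28 0.54 0 0; 0 0.21 0.57 0 0; 0 0.14 0.59 0 0; 0 0.07 0.60 0 0; 0 0.00 0.61 0 0; 0 -0.08 0.60 0 0; 0 -0.15 0.59 0 0; 0 -0.23 0.56 0 0; 0 -0.29 0.53 0 0; 0 -0.35 0.50 0 0; 0 -0.41 0.45 0 0; 0 -0.46 0.39 0 0; 0 -0.50 0.33 0 0; 0 -0.55 0.27 0 0; 0 -0.57 0.21 0 0; 0 -0.59 0.13 0 0; 0 -0.61 0.06 0 0; 0 -0.60 -0.02 0 0; 0 -0.60 -0.09 0 0; 0 -0.59 -0.16 0 0; 0 -0.56 -0.23 0 0; 0 -0.53 -0.30 0 0; 0 -0.48 -0.36 0 0; 0 -0.44 -0.42 0 0; 0 -0.39 -0.47 0 0; 0 -0.33 -0.51 0 0; 0 -0.26 -0.55 0 0; 0 -0.19 -0.57 0 0; 0 -0.12 -0.60 0 0; 0 -0.05 -0.60 0 0; 0 0.03 -0.61 0 0; 0 0.10 -0.60 0 0; 0 0.17 -0.58 0 0; 0 0.24 -0.56 0 0; 0 0.31 -0.52 0 0; 0 0.37 -0.48 0 0
```

Emit:
jog_arm(
  steps="0 1.21 -0.08 0 0; 0 1.19 0.21 0 0; 0 1.11 0.49 0 0; 0 0.95 0.75 0 0; 0 0.75 0.95 0 0; 0 0 0 0 0",
)

```text
t: 14.3
ee_pos: [0.4635, -0.349, 0.0709]
ee_rot: [0.001, -0.001, 1.0, 0.0]
contact_force: [3.5, 4.6, 3.6]
opening: 0.211
finger_force: 30.0
```

```bash
python3 st.py
```

```text
t 14.3 ang -150.2 r 49.3 tang(ccw+) -2.2 rad -5.3 z 3.6 0.21130494468846567
```

Emit:
jog_arm(
  steps="0 0.28 0.54 0 0; 0 0.21 0.57 0 0; 0 0.14 0.59 0 0",
)

```text
t: 14.6
ee_pos: [0.4578, -0.3344, 0.071]
ee_rot: [0.002, -0.0, 1.0, -0.001]
contact_force: [5.4, -2.2, 0.4]
opening: 0.208
finger_force: 30.0
```

Emit:
jog_arm(
  steps="0 0.07 0.60 0 0; 0 0.00 0.61 0 0; 0 -0.08 0.60 0 0",
)

```text
t: 14.9
ee_pos: [0.4571, -0.3164, 0.0709]
ee_rot: [0.001, 0.0, 1.0, -0.001]
contact_force: [3.5, -3.9, 6.8]
opening: 0.21
finger_force: 30.0
```

Emit:
jog_arm(
  steps="0 -0.15 0.59 0 0; 0 -0.23 0.56 0 0; 0 -0.29 0.53 0 0",
)

```text
t: 15.2
ee_pos: [0.4629, -0.2996, 0.0708]
ee_rot: [0.0, 0.0, 1.0, -0.001]
contact_force: [-1.5, -2.1, 10.8]
opening: 0.208
finger_force: 30.0
```

Emit:
jog_arm(
  steps="0 -0.35 0.50 0 0; 0 -0.41 0.45 0 0; 0 -0.46 0.39 0 0",
)

```text
t: 15.5
ee_pos: [0.4743, -0.2855, 0.0708]
ee_rot: [-0.0, 0.0, 1.0, -0.0]
contact_force: [-3.4, 0.1, 14.8]
opening: 0.21
finger_force: 30.0
```

Emit:
jog_arm(
  steps="0 -0.50 0.33 0 0; 0 -0.55 0.27 0 0; 0 -0.57 0.21 0 0",
)

```text
t: 15.8
ee_pos: [0.4905, -0.2763, 0.0708]
ee_rot: [-0.001, -0.0, 1.0, 0.001]
contact_force: [-3.3, 2.5, 16.5]
opening: 0.209
finger_force: 30.0
```

Emit:
jog_arm(
  steps="0 -0.59 0.13 -0.05 0; 0 -0.61 0.06 0 0; 0 -0.60 -0.02 0 0",
)

```text
t: 16.1
ee_pos: [0.5086, -0.2736, 0.0708]
ee_rot: [-0.001, -0.001, 1.0, 0.001]
contact_force: [-2.4, 4.7, 12.3]
opening: 0.213
finger_force: 30.0
```

Emit:
jog_arm(
  steps="0 -0.60 -0.09 -0.05 0; 0 -0.59 -0.16 0 0; 0 -0.56 -0.23 0 0",
)

```text
t: 16.4
ee_pos: [0.5264, -0.2777, 0.0709]
ee_rot: [-0.001, -0.001, 1.0, 0.002]
contact_force: [-1.5, 4.9, 8.4]
opening: 0.208
finger_force: 30.0
```

Emit:
jog_arm(
  steps="0 -0.53 -0.30 0 0; 0 -0.48 -0.36 0 0; 0 -0.44 -0.42 0 0",
)

```text
t: 16.7
ee_pos: [0.5419, -0.2882, 0.071]
ee_rot: [-0.0, -0.001, 1.0, 0.002]
contact_force: [2.5, 6.3, 5.7]
opening: 0.209
finger_force: 30.0
```

Emit:
jog_arm(
  steps="0 -0.39 -0.47 0 0; 0 -0.33 -0.51 0 0; 0 -0.26 -0.55 0 0",
)

```text
t: 17.0
ee_pos: [0.5505, -0.2996, 0.0706]
ee_rot: [-0.002, -0.002, 1.0, 0.005]
contact_force: [-10.9, 28.2, 28.0]
opening: 0.21
finger_force: 30.0
```

The stop is reached: about 30 N against the motion, and the measured angle lags the command by 7°. I ease off to a light push to read the closed position.

Emit:
jog_arm(
  steps="0 0 0 0 0; 0 0 0 0 0",
)

```text
t: 17.2
ee_pos: [0.5503, -0.2994, 0.0708]
ee_rot: [-0.002, -0.002, 1.0, 0.005]
contact_force: [-3.6, 17.7, 17.4]
opening: 0.216
finger_force: 30.0
```

```bash
python3 st.py; python3 -c "
from h import *
s=robot.get_state();print(s['ee_pos'],s['contact_force'])"
```

```text
t 17.2 ang 29.6 r 50.8 tang(ccw+) 17.2 rad 5.6 z 17.4 0.21600079693535118
[ 0.55032458 -0.29938656  0.07079708] [-3.60457749 17.73940945 17.35450446]
```

Emit:
jog_arm(
  steps="0 0.19 0.39 -0.1 0; 0 0 0 0 0; 0 0 0 0 0",
)

```text
t: 17.5
ee_pos: [0.5499, -0.2988, 0.0711]
ee_rot: [-0.0, -0.001, 1.0, 0.002]
contact_force: [6.0, 5.3, -1.5]
opening: 0.212
finger_force: 30.0
```

```bash
python3 st.py; python3 -c "
from h import *
s=robot.get_state();print(s['ee_pos'],s['contact_force'])"; python3 arc.py -333 10 76
```

```text
t 17.5 ang 30.5 r 50.7 tang(ccw+) 1.6 rad 7.8 z -1.5 0.21186500923251092
[ 0.54986956 -0.29879719  0.07110411] [ 5.95210569  5.33508993 -1.49555375]
0 0.46 0.73 0 0; 0 0.58 0.64 0 0; 0 0.68 0.54 0 0; 0 0.77 0.40 0 0; 0 0.82 0.27 0 0; 0 0.86 0.12 0 0; 0 0.87 -0.03 0 0; 0 0.84 -0.18 0 0; 0 0.81 -0.32 0 0; 0 0.73 -0.46 0 0; 0 0.64 -0.58 0 0; 0 0.54 -0.68 0 0; 0 0.40 -0.77 0 0; 0 0.27 -0.82 0 0; 0 0.12 -0.86 0 0; 0 -0.03 -0.87 0 0; 0 -0.18 -0.84 0 0; 0 -0.32 -0.81 0 0; 0 -0.46 -0.73 0 0; 0 -0.58 -0.64 0 0; 0 -0.68 -0.54 0 0; 0 -0.77 -0.40 0 0; 0 -0.82 -0.27 0 0; 0 -0.86 -0.12 0 0; 0 -0.87 0.03 0 0; 0 -0.84 0.18 0 0; 0 -0.81 0.32 0 0; 0 -0.73 0.46 0 0; 0 -0.64 0.58 0 0; 0 -0.54 0.68 0 0; 0 -0.40 0.77 0 0; 0 -0.27 0.82 0 0; 0 -0.12 0.86 0 0; 0 0.03 0.87 0 0; 0 0.18 0.84 0 0; 0 0.32 0.81 0 0; 0 0.46 0.73 0 0; 0 0.58 0.64 0 0; 0 0.68 0.54 0 0; 0 0.77 0.40 0 0; 0 0.82 0.27 0 0; 0 0.86 0.12 0 0; 0 0.87 -0.03 0 0; 0 0.84 -0.18 0 0; 0 0.81 -0.32 0 0; 0 0.73 -0.46 0 0; 0 0.64 -0.58 0 0; 0 0.54 -0.68 0 0; 0 0.40 -0.77 0 0; 0 0.27 -0.82 0 0; 0 0.12 -0.86 0 0; 0 -0.03 -0.87 0 0; 0 -0.18 -0.84 0 0; 0 -0.32 -0.81 0 0; 0 -0.46 -0.73 0 0; 0 -0.58 -0.64 0 0; 0 -0.68 -0.54 0 0; 0 -0.77 -0.40 0 0; 0 -0.82 -0.27 0 0; 0 -0.86 -0.12 0 0; 0 -0.87 0.03 0 0; 0 -0.84 0.18 0 0; 0 -0.81 0.32 0 0; 0 -0.73 0.46 0 0; 0 -0.64 0.58 0 0; 0 -0.54 0.68 0 0; 0 -0.40 0.77 0 0; 0 -0.27 0.82 0 0; 0 -0.12 0.86 0 0; 0 0.03 0.87 0 0; 0 0.18 0.84 0 0; 0 0.32 0.81 0 0; 0 0.46 0.73 0 0; 0 0.58 0.64 0 0; 0 0.68 0.54 0 0; 0 0.77 0.40 0 0
```

The closed angle is about 30° (TCP ≈ 0.5501, -0.2990). Now I back off two turns, 72 rows of 10°.

Emit:
jog_arm(
  steps="0 0.46 0.73 0 0; 0 0.58 0.64 0 0; 0 0.68 0.54 0 0; 0 0.77 0.40 0 0; 0 0.82 0.27 0 0; 0 0.86 0.12 0 0; 0 0.87 -0.03 0 0; 0 0.84 -0.18 0 0",
)

```text
t: 18.3
ee_pos: [0.4889, -0.2768, 0.0712]
ee_rot: [-0.001, -0.0, 1.0, 0.001]
contact_force: [2.6, 1.7, -10.5]
opening: 0.206
finger_force: 30.0
```

Emit:
jog_arm(
  steps="0 0.81 -0.32 0 0; 0 0.73 -0.46 0 0; 0 0.64 -0.58 0 0; 0 0.54 -0.68 0 0; 0 0.40 -0.77 0 0; 0 0.27 -0.82 0 0; 0 0.12 -0.86 0 0; 0 -0.03 -0.87 0 0",
)

```text
t: 19.1
ee_pos: [0.4569, -0.3307, 0.0713]
ee_rot: [0.001, -0.001, 1.0, 0.001]
contact_force: [11.7, 3.7, -20.3]
opening: 0.211
finger_force: 30.0
```

```bash
python3 st.py
```

```text
t 19.1 ang -172.9 r 49.7 tang(ccw+) -2.2 rad -12.1 z -20.3 0.21122590376923356
```

Emit:
jog_arm(
  steps="0 -0.18 -0.84 0.1 0; 0 -0.32 -0.81 0 0; 0 -0.46 -0.73 0 0; 0 -0.58 -0.64 0 0; 0 -0.68 -0.54 0 0; 0 -0.77 -0.40 0 0; 0 -0.82 -0.27 0 0; 0 -0.86 -0.12 0 0",
)

```text
t: 19.9
ee_pos: [0.5017, -0.3735, 0.071]
ee_rot: [-0.001, -0.0, 1.0, 0.002]
contact_force: [-2.1, 8.9, 1.9]
opening: 0.212
finger_force: 30.0
```

```bash
python3 st.py
```

```text
t 19.9 ang -95.3 r 49.2 tang(ccw+) -2.9 rad -8.6 z 1.9 0.21155456704662312
```

Emit:
jog_arm(
  steps="0 -0.87 0.03 0 0; 0 -0.84 0.18 0 0; 0 -0.81 0.32 0 0; 0 -0.73 0.46 0 0; 0 -0.64 0.58 0 0; 0 -0.54 0.68 0 0; 0 -0.40 0.77 0 0; 0 -0.27 0.82 0 0",
)

```text
t: 20.7
ee_pos: [0.555, -0.3363, 0.0712]
ee_rot: [0.001, -0.0, 1.0, -0.001]
contact_force: [2.8, -3.5, -6.4]
opening: 0.209
finger_force: 30.0
```

Emit:
jog_arm(
  steps="0 -0.12 0.86 0 0; 0 0.03 0.87 0 0; 0 0.18 0.84 0 0; 0 0.32 0.81 0 0; 0 0.46 0.73 0 0; 0 0.58 0.64 0 0; 0 0.68 0.54 0 0; 0 0.77 0.40 0 0",
)

```text
t: 21.5
ee_pos: [0.5253, -0.2773, 0.0711]
ee_rot: [0.001, -0.001, 1.0, 0.001]
contact_force: [3.8, 1.1, -4.0]
opening: 0.21
finger_force: 30.0
```

Emit:
jog_arm(
  steps="0 0.82 0.27 0 0; 0 0.86 0.12 0 0; 0 0.87 -0.03 0 0; 0 0.84 -0.18 0 0; 0 0.81 -0.32 0 0; 0 0.73 -0.46 0 0; 0 0.64 -0.58 0 0; 0 0.54 -0.68 0 0",
)

```text
t: 22.3
ee_pos: [0.463, -0.299, 0.071]
ee_rot: [0.0, -0.0, 1.0, -0.0]
contact_force: [4.2, 1.2, -2.5]
opening: 0.211
finger_force: 30.0
```

```bash
python3 st.py
```

```text
t 22.3 ang 149.5 r 50.1 tang(ccw+) -3.2 rad -3.0 z -2.5 0.2106220856167656
```

Emit:
jog_arm(
  steps="0 0.40 -0.77 0 0; 0 0.27 -0.82 0 0; 0 0.12 -0.86 0 0; 0 -0.03 -0.87 0 0; 0 -0.18 -0.84 0 0; 0 -0.32 -0.81 0 0; 0 -0.46 -0.73 0 0; 0 -0.58 -0.64 0 0",
)

```text
t: 23.1
ee_pos: [0.4724, -0.3603, 0.0709]
ee_rot: [0.0, -0.001, 1.0, 0.001]
contact_force: [4.5, 9.8, 5.8]
opening: 0.212
finger_force: 30.0
```

Emit:
jog_arm(
  steps="0 -0.68 -0.54 0 0; 0 -0.77 -0.40 0 0; 0 -0.82 -0.27 0 0; 0 -0.86 -0.12 0 0; 0 -0.87 0.03 0 0; 0 -0.84 0.18 0 0; 0 -0.81 0.32 0 0; 0 -0.73 0.46 0 0",
)

```text
t: 23.9
ee_pos: [0.5332, -0.3661, 0.071]
ee_rot: [-0.001, 0.0, 1.0, -0.0]
contact_force: [-5.0, 0.9, 6.0]
opening: 0.209
finger_force: 30.0
```

Emit:
jog_arm(
  steps="0 -0.64 0.58 0 0; 0 -0.54 0.68 0 0; 0 -0.40 0.77 0 0; 0 -0.27 0.82 0 0; 0 -0.12 0.86 0 0; 0 0.03 0.87 0 0; 0 0.18 0.84 0 0; 0 0.32 0.81 0 0",
)

```text
t: 24.7
ee_pos: [0.5516, -0.3017, 0.0711]
ee_rot: [0.002, -0.001, 1.0, -0.0]
contact_force: [4.5, -1.1, -0.4]
opening: 0.208
finger_force: 30.0
```

Emit:
jog_arm(
  steps="0 0.12 0.22 0 0; 0 0 0 0 0; 0 0 0 0 0",
)

```text
t: 25.0
ee_pos: [0.5498, -0.2985, 0.071]
ee_rot: [0.001, -0.001, 1.0, 0.001]
contact_force: [4.6, 3.4, 2.1]
opening: 0.213
finger_force: 30.0
```

```bash
python3 st.py; python3 -c "
from h import *
print(robot.get_state()['ee_pos'])"
```

```text
t 25.0 ang 30.8 r 50.8 tang(ccw+) 0.5 rad 5.7 z 2.1 0.21324937265541746
[ 0.54978197 -0.29848948  0.07101073]
```

Run:
```python
from h import *
p,d,K,T=cap('top'); cv2.imwrite('pics/topf.png',p)
```

```text
(no output)
```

View pics/topf.png

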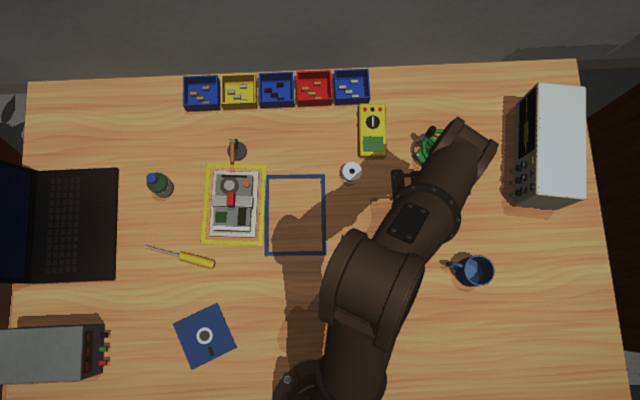

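The carrier sits inside the yellow outline at (232,203), the blue outline is empty, and the bystanders in view are where they were. I hand the job in.

```bash
python3 -c "
from rig import hand_in
print(hand_in())"
```

```text
the job is handed in; nothing more can be done
None
```

I slid the carrier squarely into the yellow outline and let go, closed the blue wheel to its stop and backed it off two turns (to about 1°), and handed the job in at 25 s still gripping the handle; my first grip attempt shut the fingers on top of the red block, pressing about 6 N, before I re-gripped lower.

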